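Lay out the leaf-painting place around the turntable and the tin

ROBOT

A 7-joint arm with a two-finger parallel gripper is mounted at the origin on a cart in front of the work surface, level with it; the furniture and walls round the work are solid. World frame = base frame: x ahead of the robot, y to its left, z up, the work surface at z = 0. Lengths are in mm, angles in rad, forces in N, time in s.
With the tool pointing down it reaches from about 400 to 875 mm from the base axis. Payload 4.4 kg.
Tool frame: the origin (TCP) lies at the very end of the fingers, on their centre line; the grasp point (between the pads) lies 19 mm behind it (ctrl.pinch_z is the z of the grasp point in the tool frame, in mm); z points along the fingers, x is the direction in which the jaws open and shut, and the axes are right-handed (so a half turn about z gives the same grasp; the last joint's range is limited). The gripper opens to 85 mm and grips with 20 to 120 N. Pads are 22 mm wide; open, the fingers measure 114 mm over their backs; the gripper's body (76 mm by 85 mm) begins 54 mm behind the grasp point. The pads swing forward as they close: fully open they stand 13 mm farther back than shut.
Start: joints at [-1.395, 0.628, 0.038, 1.517, -0.027, 0.996, -0.02], TCP at [155.618, 631.111, 231.313] pointing down, gripper open.
Joint ranges: [-3.06, 3.06], [-0.37, 2.12], [-1.25, 1.32], [0.18, 2.47], [-1.1, 4.24], [0.23, 1.98], [-2.94, 2.94]. Speed limits (rad/s): [2.57, 2.57, 3.14, 3.14, 3.14, 3.14, 3.14].

INTERFACE

Orientations are given as [roll, pitch, yaw] about the fixed x, y, z axes, in that order (R = Rz(yaw) Ry(pitch) Rx(roll)).
In Python, from cell import sensors, get_image, order, ctrl gives the robot as it stands.
- The arm moves only by the tool arm_command, never from a script. Its argument "rows" is a list that holds one entry, the list of rows, each a list of 6 numbers: the shift along the tool's x, y, z in mm, then the turn, a rotation vector about the tool's x, y, z in degrees. A call has 1 to 20 rows; each row is the pose to reach, as a shift and turn from the pose commanded when the call began, along the tool's axes at that moment; what a row does not reach only later rows make up. A row lasts 1/12 s, in which the tool goes at most 41.7 mm and 7.16 degrees, less where a joint would pass 70% of its speed; a pose out of reach is approached as far as the arm can. A call with a gripper value outside its range is refused whole. "claw" is the opening, from -1 (shut) to 1 (fully open), set as the call begins (left out, the last holds). The fingers move at their own pace and stop on an object; the grip force is fixed at half the most. Time passes only in rows, so rows that repeat a pose let the fingers close. It gives the time, the measured TCP pose, the force and the opening at its end, in the units of the state.
- sensors.read_state(): the state, without advancing time (a new reading comes with each control period).
- get_image(name): name is "scene" or "top" or "wrist"; returns a dict with "pixels" (480x640x3 uint8, red, green, blue), "z_map" (480x640 float32, mm along the optical axis (not along the pixel's ray), 0 where there is no reading), "K" (3x3 intrinsics, pixels), "pose" (4x4, takes a point from camera to world coordinates). Camera axes: x right, y up, looking along -z (the intrinsics and any distortion apply to the point x, -y, -z); pixel columns grow to the right and rows downward; lengths in mm; the calibration is good to about 2 mm. A picture is of the moment at which its call begins.
- order.finish_job(): hands the job in, once; it reports no verdict.
The state is a dict: "clock": time; "qpos": joint angles; "qd": joint speeds; "tau": joint torques, N m; "eef_pos": TCP position; "tool_rot": TCP orientation; "force": force on the tool from outside, world axes, zero at the start; "torque": the same for the moment, N m; "width": finger opening in mm.
Only numpy, scipy, OpenCV 4.12 (cv2) and the standard library are available. Lean on these libraries where they do the work, as an engineer would, in place of code of your own. Each camera call takes 0.05 s, during which the arm holds its last target.

TASK

Lay out the leaf-painting place (left, right and front as the robot sees them): set the wooden block midway between the round turntable and the flat tin, in line with them, its long side running left-right, and lay the paint brush front-to-back across the middle of the block's top, at right angles to it. Stand the paint jar straight in front of the turntable, on the robot's side, and lay the roll of tape flat straight in front of the tin, each with a clear gap of 4 cm to the thing behind it. Keep the jar upright all along, and leave the two clips and the tweezers where they lie.

Things in the scene. Friction and masses are not known exactly. Their poses are not given: they have to be found in the camera images.
- wood_block_center (a point): Hardwood spacer block, 40 x 85 x 34 mm, lying flat, 75 g; the point is its centre, 17 mm above its underside. Its x axis is its 40 mm width (grip across this), y its 85 mm length, z up. At the start its length points roughly away from the robot.
- paint_brush_center (a point): Slim paint brush with a dark handle, 147 mm long, about 9 mm thick (its solid shape is a bar 147 x 8 x 8 mm), 12 g, lying on the bench; the point is its middle, where it balances, 4 mm above its underside. Its x axis runs along its length, z up. At the start it points roughly away from the robot, about 105 mm beside its neighbours in a row with the block, jar and tape.
- paint_jar_center (a point): Screw-cap paint jar, 48 mm in diameter, 66 mm tall with the dark cap, 110 g, standing upright; the point is its centre, 33 mm above its underside, z up. Grip the body, 48 mm wide, below 55 mm height (the cap is 42 mm wide and fixed).
- masking_tape_center (a point): Roll of paper tape lying flat, 68 mm in diameter, 24 mm tall, 60 g; the point is its centre, 12 mm above its underside, z up. Grip it across its outside; the hole in the roll is solid.
- turntable: Low round turntable for painting, fixed to the bench and not turning: 76 mm in diameter, 21 mm tall, dark rim and pale wooden top; origin at the centre of its underside; x points away from the robot, y to the left. Stands on the right part of the bench, to the left or to the right of the tin, its centre 205 mm from the tin's measured left-right.
- hinged_tin: Flat tin with a closed teal lid, fixed to the bench, 66 mm wide left-right, 96 mm long front-to-back, 23 mm tall; origin at the middle of its underside: its front end is 48 mm nearer the robot. Its x axis points to the left, y towards the robot, z up.
- spare_clip_0: Black binder clip, 19 x 46 x 13 mm with its wire handles, loose on the bench near its front edge, in front of the space between turntable and tin; leave it alone. Origin under its middle.
- spare_clip_1: Second black binder clip of the same kind, loose, behind the turntable and the tin; leave it alone. Origin under its middle.
- tweezers: Steel tweezers, 126 x 15 x 9 mm, loose, lying behind the turntable and the tin; leave them alone. Origin under their middle, x along their length.

How it is judged (in metres and radians):
At the end, for the whole second after the job is handed in: Block flat, midway (13 mm) and in line (20 mm), long side left-right (0.2 rad); brush level on its middle (15 mm), square across it (0.25 rad); jar upright in front of the turntable and tape flat in front of the tin, gap 40 mm and sideways within 15 mm; at rest, all released (y of wood_block_center in the frame of turntable between -0.1155 and 0.1155 m and x of wood_block_center in the frame of hinged_tin between -0.1155 and 0.1155 m and x of wood_block_center in the frame of turntable between -0.02 and 0.02 m and y of wood_block_center in the frame of hinged_tin between -0.02 and 0.02 m and height (world z) of wood_block_center between 0.012 and 0.022 m and angle between each of wood_block_center, paint_jar_center, masking_tape_center's own z axis and vertical below 0.1 rad and angle between the y axis of wood_block_center and the y axis of turntable, either way round below 0.2 rad and horizontal distance between paint_brush_center and wood_block_center below 0.015 m and height (world z) of paint_brush_center between 0.033 and 0.045 m and angle between the x axis of paint_brush_center and the x axis of wood_block_center, either way round below 0.25 rad and angle between paint_brush_center's own x axis and vertical between 1.47 and 1.67 rad and x of paint_jar_center in the frame of turntable between -0.117 and -0.087 m and y of paint_jar_center in the frame of turntable between -0.015 and 0.015 m and height (world z) of paint_jar_center between 0.027 and 0.039 m and y of masking_tape_center in the frame of hinged_tin between 0.107 and 0.137 m and x of masking_tape_center in the frame of hinged_tin between -0.015 and 0.015 m and height (world z) of masking_tape_center between 0.007 and 0.017 m and linear speed of each of wood_block, paint_brush, paint_jar, masking_tape below 0.02 m/s); the robot touches nothing.
It fails at once if the paint jar is tipped by more than 0.5 rad (angle between paint_jar_center's own z axis and vertical above 0.5 rad).
It fails at once if the clip in front moved by more than 15 mm (distance of spare_clip_0 from where it was at the start of the episode above 0.015 m).
It fails at once if the clip at the back moved by more than 15 mm (distance of spare_clip_1 from where it was at the start of the episode above 0.015 m).
It fails at once if the tweezers moved by more than 15 mm (distance of tweezers from where it was at the start of the episode above 0.015 m).
It also fails if it takes over 125 s, if anything falls off the work surface, if the arm or the gripper's body presses on something with over 40 N, if the wrist force passes 120 N, or if a joint passes its speed limit or range.

## Working session

There is one attempt and no reset: what is moved stays moved. The work goes in short steps, Python scripts to look and compute and a tool call to move; the robot and the scene stay as the last step left them, time stands still between calls to the robot, and variables do not carry over. Pictures are saved under pics/ and viewed, and the job is handed in when it is done.

Besides the shell and the picture viewer there is one more tool, called after ">>>" as name(argument=value, ...), one argument or row to a line, values as JSON. arm_command: Moves the arm, as the interface text tells. Its arguments: {"type":"object","properties":{"rows":{"type":"array","items":{"type":"array","items":{"type":"array","items":{"type":"number"}}}},"claw":{"type":"number"}},"required":["rows"]}

```bash
ls; mkdir -p pics; python3 - <<'E'
from cell import sensors, get_image, order, ctrl
import cv2,numpy as np
s=sensors.read_state();print(s, ctrl.pinch_z)
for n in ["scene","top"]:
    im=get_image(n);cv2.imwrite(f"pics/{n}0.png",im["pixels"][:,:,::-1]);np.savez(f"{n}0.npz",**im);print(n,im["K"],im["pose"])
E
```

```text
pics
{'clock': 0.0, 'qpos': array([-1.39483097,  0.62934967,  0.03843259,  1.51837531, -0.02701705,
        0.99631052, -0.01998815]), 'qd': array([ 0.00149649, -0.00112179, -0.00110154,  0.00086177,  0.00124719,
        0.00113822,  0.00021868]), 'tau': array([-4.27034720e-04, -5.63409162e+01,  1.22598846e+00, -1.93446028e+01,
        1.08736003e-02,  1.04648952e-02, -4.71054715e-07]), 'eef_pos': array([155.43122023, 630.48943053, 230.3842889 ]), 'tool_rot': array([3.14158659e+00, 1.92531233e-03, 1.32904094e+00]), 'force': array([-0.81240225,  0.42666092, -0.1844482 ]), 'torque': array([-0.01831966, -0.00824183,  0.01646654]), 'width': 85.41044086293572} -18.700000000000003
scene [[496.46266141   0.         322.06374372]
 [  0.         496.46266141 233.42924747]
 [  0.           0.           1.        ]] [[ 5.81687451e-01  6.39978166e-01 -5.02063399e-01  2.82180580e+01]
 [-8.13411244e-01  4.56626446e-01 -3.60353211e-01 -4.55672036e+02]
 [-1.36276152e-03  6.17996955e-01  7.86179309e-01  9.10519752e+02]
 [ 0.00000000e+00  0.00000000e+00  0.00000000e+00  1.00000000e+00]]
top [[560.6630949    0.         316.32207983]
 [  0.         560.6630949  241.37909109]
 [  0.           0.           1.        ]] [[-1.80667272e-02  9.91172155e-01 -1.31344400e-01  4.36058171e+02]
 [-9.99730988e-01 -1.59972912e-02  1.67939970e-02 -4.57480507e+01]
 [ 1.45445876e-02  1.31612480e-01  9.91194537e-01  1.22705796e+03]
 [ 0.00000000e+00  0.00000000e+00  0.00000000e+00  1.00000000e+00]]
```

View pics/top0.png

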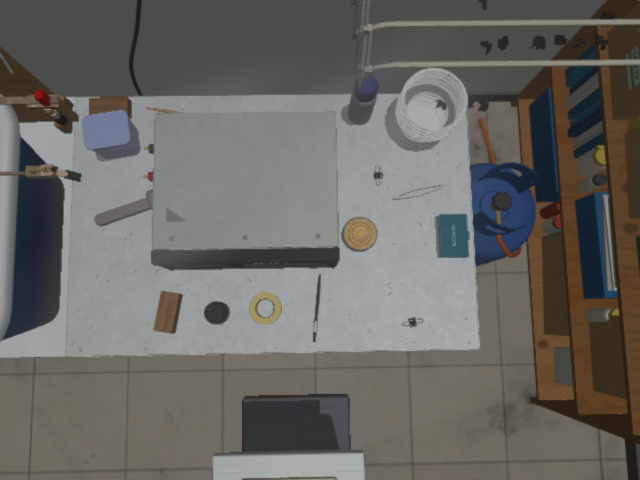

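View pics/scene0.png

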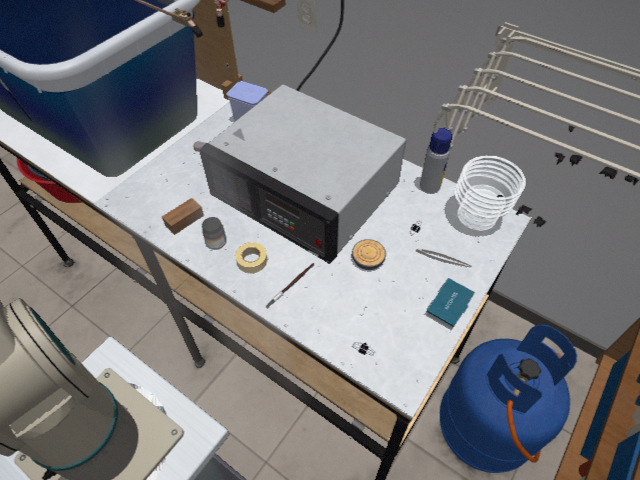

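The top view shows the block at (167,312), jar (216,313), tape (265,308), brush (318,308), turntable (360,234), tin (453,236), clips at (378,176) and (412,322), and tweezers at (417,192). There is also a large instrument whose right edge is at about column 338. Next I measure positions.

```bash
cat > h.py <<'E'
import numpy as np, cv2
def world(im):
    z=im["z_map"].astype(float);K=im["K"];P=im["pose"]
    v,u=np.mgrid[0:z.shape[0],0:z.shape[1]]
    x=(u-K[0,2])/K[0,0]*z; y=(v-K[1,2])/K[1,1]*z
    p=np.stack([x,-y,-z,np.ones_like(z)],-1)@P.T
    p=p[...,:3]; p[z<=0]=np.nan
    return p
def planepix(im,uv,h):
    # intersect pixel rays with z=h
    uv=np.atleast_2d(uv).astype(float);K=im["K"];P=im["pose"]
    d=np.stack([(uv[:,0]-K[0,2])/K[0,0],-(uv[:,1]-K[1,2])/K[1,1],-np.ones(len(uv))],-1)@P[:3,:3].T
    o=P[:3,3]; t=(h-o[2])/d[:,2]
    return o+d*t[:,None]
def proj(im,p):
    P=np.linalg.inv(im["pose"]);q=np.atleast_2d(p)@P[:3,:3].T+P[:3,3];K=im["K"]
    return np.stack([K[0,0]*q[:,0]/-q[:,2]+K[0,2],K[1,1]*-q[:,1]/-q[:,2]+K[1,2]],-1)
E
python3 - <<'E'
from h import *
im=dict(np.load("top0.npz"));p=world(im);px=im["pixels"]
hsv=cv2.cvtColor(px,cv2.COLOR_RGB2HSV)
# bench plane
for u,v in[(200,340),(400,280),(460,120),(470,340),(90,180),(90,330)]:print(u,v,p[v,u].round(1))
print("box"); 
for u,v in[(160,120),(330,120),(330,240),(160,240),(334,262),(160,264)]:print(u,v,p[v,u].round(1))
import itertools
boxes=dict(block=(145,285,190,340,34),jar=(198,295,234,330,66),tape=(242,285,288,330,24),brush=(305,268,330,348,8),tt=(338,212,382,256,21),tin=(432,208,474,262,23),clipF=(398,312,428,332,6),clipB=(368,162,388,188,6),tw=(388,182,446,202,5))
for n,(a,b,c,d,h) in boxes.items():
    q=p[b:d,a:c]; z=q[...,2]
    m=z>max(4,h*0.6)
    m2=np.nan_to_num(m).astype(np.uint8)
    k,l,st,ce=cv2.connectedComponentsWithStats(m2)
    if k<2: print(n,"none",np.nanmax(z));continue
    i=1+np.argmax(st[1:,4]);mm=l==i
    vs,us=np.nonzero(mm);pts=planepix(im,np.c_[us+a,vs+b],h)[:,:2].astype(np.float32)
    r=cv2.minAreaRect(pts)
    print(n,mm.sum(),"zmed",np.median(z[mm]).round(1),"mean",pts.mean(0).round(1),"rect",np.round(r[0],1),np.round(r[1],1),round(r[2],1), "min",pts.min(0).round(),"max",pts.max(0).round())
E
```

```text
200 340 [388.5 188.7  -6.1]
400 280 [ 510.4 -248.9   -2.4]
460 120 [ 826.5 -362.   129.9]
470 340 [ 377.5 -397.4   -6.6]
90 180 [745.8 436.7  -4.4]
90 330 [414.3 424.   -1.1]
box
160 120 [824.  239.9 158.6]
330 120 [819.8 -95.3 158. ]
330 240 [579.5 -90.1 161.6]
160 240 [584.7 234.7 161.9]
334 262 [539.6 -98.1 134.2]
160 264 [540.3 238.1 145.4]
block 826 zmed 33.8 mean [449.7 251.1] rect [449.7 250.5] [43.5 84.9] 79.7 min [406. 224.] max [494. 278.]
jar 431 zmed 65.2 mean [446.2 143.6] rect [446.3 143.8] [46.7 45.6] 44.7 min [423. 120.] max [470. 167.]
tape 565 zmed 24.0 mean [454.2  46.3] rect [453.8  46.2] [66.4 67.1] 44.3 min [421.  14.] max [488.  80.]
brush 168 zmed 7.7 mean [451.5 -64.6] rect [455.1 -65. ] [  7.3 138.1] 84.3 min [387. -73.] max [524. -55.]
tt 938 zmed 20.6 mean [ 611.5 -160.9] rect [ 611.8 -161.6] [74.2 72.6] 89.1 min [ 575. -199.] max [ 648. -124.]
tin 1266 zmed 22.7 mean [ 603.7 -365.3] rect [ 603.9 -365.6] [67.  94.6] 89.1 min [ 556. -399.] max [ 652. -333.]
clipF 60 zmed 9.6 mean [ 418.2 -271.4] rect [ 418.7 -272.2] [19.  23.9] 29.3 min [ 410. -287.] max [ 427. -257.]
clipB 66 zmed 10.0 mean [ 749.4 -207.3] rect [ 750.  -207.2] [17.9 36.6] 88.1 min [ 732. -216.] max [ 768. -198.]
tw 40 zmed 8.2 mean [ 698.9 -258.3] rect [ 698.6 -263.2] [10.7 51.5] 17.8 min [ 690. -287.] max [ 710. -239.]
```

```bash
python3 - <<'E'
from h import *
im=dict(np.load("top0.npz"));p=world(im);px=im["pixels"].astype(int)
# brush by colour difference from bench
a,b,c,d=300,262,335,352
sub=px[b:d,a:c]; m=(sub.sum(-1)<np.median(sub.sum(-1))-110)
k,l,st,ce=cv2.connectedComponentsWithStats(m.astype(np.uint8))
print(st)
big=px[b:d,a:c].astype(np.uint8)
cv2.imwrite("pics/brush0.png",cv2.resize(big,None,fx=6,fy=6,interpolation=0)[:,:,::-1])
# ext bounds of box + bin heights
z=p[...,2];
for n,(u0,v0,u1,v1) in dict(binr=(0,100,80,360),box=(140,100,345,270)).items():
    q=p[v0:v1,u0:u1].reshape(-1,3); q=q[q[:,2]>60]; print(n,q.min(0),q.max(0))
im=dict(np.load("scene0.npz"));p=world(im).reshape(-1,3)
q=p[(p[:,2]>60)&(p[:,1]>420)&(p[:,1]<900)&(p[:,0]>200)];print(len(q), q.min(0),q.max(0),np.percentile(q,[1,5],axis=0))
q=p[(p[:,2]>60)&(p[:,2]<200)&(p[:,1]>-130)&(p[:,1]<200)&(p[:,0]>400)&(p[:,0]<800)];print(np.nanpercentile(q,[.5,99.5],axis=0))
E
```

```text
[[   0    6   35   84 2724]
 [   0    0   35    7  220]
 [  13   12    8   50  172]
 [  13   70    4   10   34]]
binr [404.02411828 309.07778739  60.0108967 ] [895.90494232 572.66116864 396.57872593]
box [ 537.22336983 -107.11374157   60.12812959] [839.1499816  294.41895535 169.64476873]
28609 [357.72364098 420.00113657  60.00581234] [1252.3722889   898.21065993  377.89751087] [[368.08794099 424.10264387  64.23013426]
 [395.36791512 436.54286141  80.77071849]]
[[ 441.43656779 -109.62761351   61.54778447]
 [ 798.00865579  198.00374678  163.62508645]]
```

View pics/brush0.png

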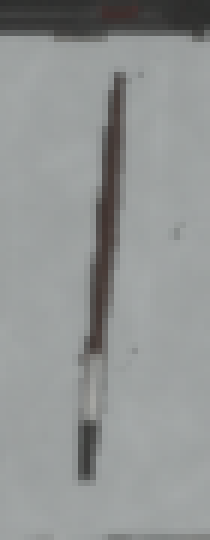

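The zoom shows the brush running from about (320,274) to (314.5,342), bristles toward the robot.

```bash
cat > go.py <<'E'
# usage: python3 go.py x y z yawdeg : shift from current measured pose (tool axes)
import sys
from cell import sensors
from h import *
from scipy.spatial.transform import Rotation as R
s=sensors.read_state(); T=R.from_euler('xyz',s["tool_rot"])
print("t",round(s["clock"],2),"pos",s["eef_pos"].round(1),"yaw",np.degrees(s["tool_rot"]).round(2),"w",round(s["width"],1),"F",s["force"].round(1))
for a in sys.argv[1:]:
    x,y,z,w=map(float,a.split(','))
    t=T.inv().apply(np.array([x,y,z])-s["eef_pos"]); G=R.from_euler('xyz',[180,0,w],degrees=True)
    print(a,"->",t.round(1),np.degrees((T.inv()*G).as_rotvec()).round(2))
E
python3 - <<'E'
from h import *
im=dict(np.load("top0.npz"))
q=planepix(im,[[320,274],[314.3,342]],4);print(q,q.mean(0),np.linalg.norm(q[0]-q[1]),np.degrees(np.arctan2(*(q[0]-q[1])[1::-1])))
E
python3 go.py 230,400,230,80 450,251,230,80 450,250.5,150,80
```

```text
[[526.13437217 -73.20487583   4.        ]
 [380.05067564 -58.18195242   4.        ]] [453.0925239  -65.69341412   4.        ] 146.8541270073183 -5.8715306259182585
t 0.1 pos [155.4 630.6 230.5] yaw [1.800e+02 1.000e-01 7.615e+01] w 85.4 F [-0.2  0.2 -0.4]
230,400,230,80 -> [-206.   127.6    0.8] [-0.    0.1  -3.85]
450,251,230,80 -> [-298.   376.9    1. ] [-0.    0.1  -3.85]
450,250.5,150,80 -> [-298.3  377.    81. ] [-0.    0.1  -3.85]
```

>>> arm_command(
  rows=[
    [[-206, 128, 1, 0, 0, -3.9], [-206, 128, 1, 0, 0, -3.9], [-206, 128, 1, 0, 0, -3.9], [-206, 128, 1, 0, 0, -3.9], [-206, 128, 1, 0, 0, -3.9], [-206, 128, 1, 0, 0, -3.9], [-206, 128, 1, 0, 0, -3.9], [-298, 377, 61, 0, 0, -3.9], [-298, 377, 61, 0, 0, -3.9], [-298, 377, 61, 0, 0, -3.9], [-298, 377, 61, 0, 0, -3.9], [-298, 377, 61, 0, 0, -3.9], [-298, 377, 61, 0, 0, -3.9], [-298, 377, 61, 0, 0, -3.9], [-298, 377, 61, 0, 0, -3.9], [-298, 377, 61, 0, 0, -3.9], [-298, 377, 61, 0, 0, -3.9], [-298, 377, 61, 0, 0, -3.9]],
  ],
  claw=1,
)

```text
clock: 1.6
eef_pos: [449.0, 252.9, 170.4]
tool_rot: [-3.141, -0.001, 1.4]
force: [-0.5, 0.2, -0.3]
width: 85.4
```

```bash
python3 go.py 450,250.5,5,80; python3 - <<'E'
from cell import get_image
from h import *
im=get_image("wrist");cv2.imwrite("pics/w1.png",im["pixels"][:,:,::-1]);print(im["pose"].round(2))
p=world(im);m=np.nan_to_num(p[...,2])>25
m&=np.nan_to_num(p[...,2])<42; m&=np.hypot(p[...,0]-450,p[...,1]-250)<80
q=p[m][:,:2].astype(np.float32);print(len(q),cv2.minAreaRect(q),np.median(p[m][:,2]))
E
```

```text
t 1.6 pos [449.  252.9 170.4] yaw [-1.7995e+02 -3.0000e-02  8.0190e+01] w 85.4 F [-0.5  0.2 -0.3]
450,250.5,5,80 -> [ -2.3   1.5 165.4] [-0.05 -0.03  0.19]
[[ 1.7000e-01 -9.5000e-01 -2.7000e-01  3.7988e+02]
 [ 9.9000e-01  1.6000e-01  5.0000e-02  2.6536e+02]
 [ 0.0000e+00 -2.8000e-01  9.6000e-01  3.1358e+02]
 [ 0.0000e+00  0.0000e+00  0.0000e+00  1.0000e+00]]
7391 ((444.6869201660156, 222.03302001953125), (102.9283447265625, 85.28086853027344), 80.06564331054688) 34.5451701558448
```

View pics/w1.png

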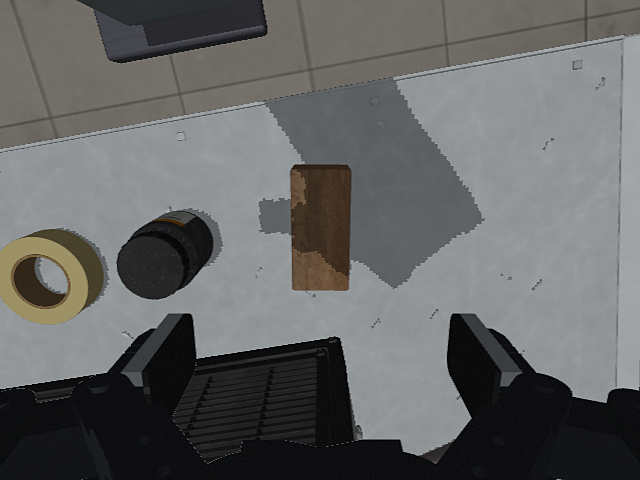

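The wrist view shows the block centred near (321,229), square to the fingers, with the jar at (155,255) and tape at (45,280).

```bash
python3 - <<'E'
from cell import get_image
from h import *
im=get_image("wrist")
p=world(im);z=np.nan_to_num(p[...,2]);m=(z>30)&(z<38)&(abs(p[...,0]-450)<60)&(abs(p[...,1]-250)<45)
q=p[m][:,:2].astype(np.float32);print(len(q),cv2.minAreaRect(q),np.median(p[m][:,2]))
E
```

```text
7156 ((449.7538757324219, 253.07920837402344), (40.09477615356445, 84.50165557861328), 80.04129791259766) 34.56124521040306
```

>>> arm_command(
  rows=[
    [[-1, 1, 140, 0, 0, 0.2], [-1, 1, 140, 0, 0, 0.2], [-1, 1, 140, 0, 0, 0.2], [-1, 1, 140, 0, 0, 0.2], [-1, 1, 166, 0, 0, 0.2], [-1, 1, 166, 0, 0, 0.2], [-1, 1, 166, 0, 0, 0.2]],
  ],
)

```text
clock: 2.28
eef_pos: [449.9, 250.6, 3.8]
tool_rot: [-3.14, 0.001, 1.395]
force: [-0.1, 0.3, -0.4]
width: 85.2
```

>>> arm_command(
  rows=[
    [[0, 0, 0, 0, 0, 0], [0, 0, 0, 0, 0, 0], [0, 0, 0, 0, 0, 0], [0, 0, 0, 0, 0, 0], [0, 0, 0, 0, 0, 0], [0, 0, 0, 0, 0, 0], [0, 0, 0, 0, 0, 0], [0, 0, 0, 0, 0, 0], [0, 0, 0, 0, 0, 0], [0, 0, 0, 0, 0, 0]],
  ],
  claw=-1,
)

```text
clock: 3.12
eef_pos: [452.0, 250.9, 5.9]
tool_rot: [3.14, -0.002, 1.394]
force: [-0.4, 0.6, 8.5]
width: 39.0
```

```bash
python3 go.py 450,252,150,80
```

```text
t 3.12 pos [452.  250.9   5.9] yaw [ 1.7989e+02 -1.1000e-01  7.9840e+01] w 39.0 F [-0.4  0.6  8.5]
450,252,150,80 -> [   1.    -1.8 -144.1] [ 0.11 -0.11 -0.16]
```

```bash
python3 go.py 450,252,160,80 460,-263,160,0 608,-263,160,0
```

```text
t 3.12 pos [452.  250.9   5.9] yaw [ 1.7989e+02 -1.1000e-01  7.9840e+01] w 39.0 F [-0.4  0.6  8.5]
450,252,160,80 -> [   1.    -1.8 -154.1] [ 0.11 -0.11 -0.16]
460,-263,160,0 -> [-504.2   98.8 -154.8] [ 2.000e-02 -1.600e-01  7.984e+01]
608,-263,160,0 -> [-478.1  244.5 -154.5] [ 2.000e-02 -1.600e-01  7.984e+01]
```

>>> arm_command(
  rows=[
    [[0, 0, -155, 0, 0, 0], [0, 0, -155, 0, 0, 0], [0, 0, -155, 0, 0, 0], [0, 0, -155, 0, 0, 0], [-504, 99, -155, 0, 0, 79.8], [-504, 99, -155, 0, 0, 79.8], [-504, 99, -155, 0, 0, 79.8], [-504, 99, -155, 0, 0, 79.8], [-504, 99, -155, 0, 0, 79.8], [-504, 99, -155, 0, 0, 79.8], [-504, 99, -155, 0, 0, 79.8], [-504, 99, -155, 0, 0, 79.8], [-504, 99, -155, 0, 0, 79.8], [-504, 99, -155, 0, 0, 79.8], [-504, 99, -155, 0, 0, 79.8], [-504, 99, -155, 0, 0, 79.8], [-504, 99, -155, 0, 0, 79.8], [-504, 99, -155, 0, 0, 79.8], [-504, 99, -155, 0, 0, 79.8], [-504, 99, -155, 0, 0, 79.8]],
  ],
)

```text
clock: 4.78
eef_pos: [459.6, -261.5, 159.3]
tool_rot: [-3.14, 0.0, 0.002]
force: [0.0, 1.1, -1.4]
width: 38.9
```

```bash
python3 go.py 608,-263,60,0; python3 - <<'E'
from cell import get_image
from h import *
im=get_image("wrist");cv2.imwrite("pics/w2.png",im["pixels"][:,:,::-1]);np.savez("w2.npz",**im)
im=get_image("scene");cv2.imwrite("pics/s2.png",im["pixels"][:,:,::-1])
E
```

```text
t 4.78 pos [ 459.6 -261.5  159.3] yaw [-1.7989e+02  1.0000e-02  1.2000e-01] w 38.9 F [ 0.   1.1 -1.4]
608,-263,60,0 -> [148.4   2.   99.3] [-0.11  0.01  0.12]
```

View pics/w2.png

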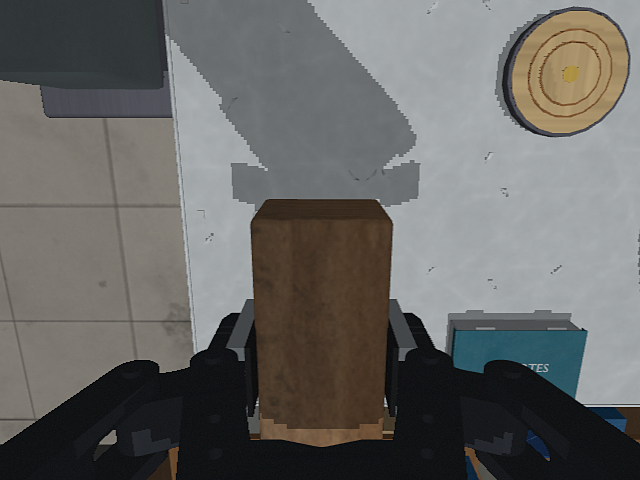

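View pics/s2.png

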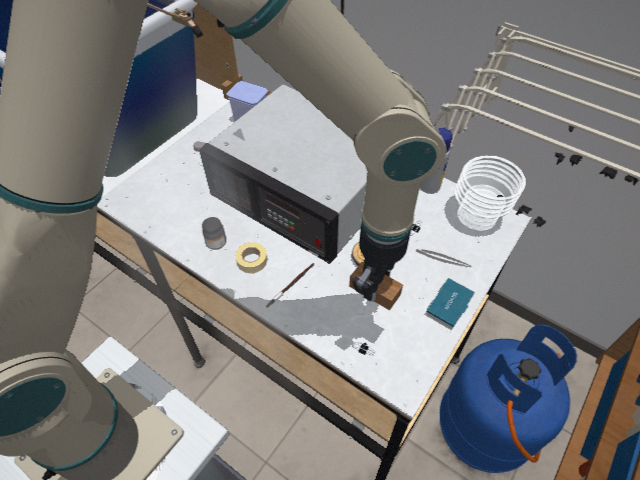

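The block is held straight. The wrist view shows the turntable at about (567,72) and part of the tin at (515,365), so I'll cross-check the fixtures with it.

```bash
python3 - <<'E'
from h import *
im=dict(np.load("w2.npz"));p=world(im);z=np.nan_to_num(p[...,2])
m=(z>17)&(z<26)&(p[...,1]>-225)&(p[...,1]<-100)&(p[...,0]>550)
q=p[m][:,:2].astype(np.float32);print(cv2.minEnclosingCircle(q),cv2.minAreaRect(q),np.median(z[m]))
m=(z>17)&(z<28)&(p[...,1]<-300)&(p[...,0]>520)
q=p[m][:,:2];print(np.percentile(q,[1,50,99],axis=0),np.median(z[m]))
E
```

```text
((612.1195068359375, -161.18325805664062), 38.49114990234375) ((611.8316650390625, -161.41004943847656), (75.21879577636719, 75.75212860107422), 76.8060302734375) 21.33665151105845
[[ 557.37420609 -384.65434486]
 [ 613.49976778 -350.39807502]
 [ 651.98384175 -333.80224361]] 23.5339166033462
```

>>> arm_command(
  rows=[
    [[148.4, 3, 60, 0, 0, 0], [148.4, 3, 60, 0, 0, 0], [148.4, 3, 60, 0, 0, 0], [148.4, 3, 60, 0, 0, 0], [148.4, 3, 60, 0, 0, 0], [148.4, 3, 130, 0, 0, 0], [148.4, 3, 130, 0, 0, 0], [148.4, 3, 130, 0, 0, 0], [148.4, 3, 130, 0, 0, 0]],
  ],
)

```text
clock: 5.63
eef_pos: [606.8, -264.1, 28.1]
tool_rot: [-3.139, 0.004, 0.002]
force: [0.8, -0.7, -0.7]
width: 38.9
```

```bash
python3 go.py 608,-265,6,0
```

```text
t 5.63 pos [ 606.8 -264.1   28.1] yaw [-1.7988e+02  2.1000e-01  1.3000e-01] w 38.9 F [ 0.8 -0.7 -0.7]
608,-265,6,0 -> [ 1.3  0.9 22.1] [-0.12  0.21  0.13]
```

>>> arm_command(
  rows=[
    [[1, 1, 15, 0, 0, 0], [1, 1, 19, 0, 0, 0], [1, 1, 21, 0, 0, 0], [1, 1, 22, 0, 0, 0], [1, 1, 22, 0, 0, 0]],
  ],
)

```text
clock: 6.05
eef_pos: [609.4, -267.3, 7.9]
tool_rot: [3.141, -0.001, 0.001]
force: [0.4, -0.5, -1.0]
width: 39.2
```

>>> arm_command(
  rows=[
    [[0, 0, 0, 0, 0, 0], [0, 0, 0, 0, 0, 0], [0, 0, 0, 0, 0, 0], [0, 0, 0, 0, 0, 0], [0, 0, 0, 0, 0, 0], [0, 0, 0, 0, 0, 0], [0, 0, -140, 0, 0, 0], [0, 0, -140, 0, 0, 0], [0, 0, -140, 0, 0, 0], [0, 0, -140, 0, 0, 0], [0, 0, -140, 0, 0, 0]],
  ],
  claw=0.5,
)

```text
clock: 6.97
eef_pos: [612.0, -269.0, 152.8]
tool_rot: [3.138, -0.009, 0.001]
force: [-0.1, -0.7, 1.2]
width: 64.1
```

```bash
python3 go.py 450,-263,150,0 470,0,150,0 446,144,150,0; python3 - <<'E'
from cell import get_image
from h import *
im=get_image("top");cv2.imwrite("pics/t3.png",im["pixels"][:,:,::-1])
im=get_image("scene");cv2.imwrite("pics/s3.png",im["pixels"][:,:,::-1])
im=get_image("wrist");cv2.imwrite("pics/w3.png",im["pixels"][:,:,::-1])
p=world(im);z=np.nan_to_num(p[...,2]);m=(z>30)&(z<38)&(abs(p[...,0]-608)<60)&(abs(p[...,1]+263)<60)
q=p[m][:,:2].astype(np.float32);print(len(q),cv2.minAreaRect(q),np.median(p[m][:,2]))
E
```

```text
t 6.97 pos [ 612.  -269.   152.8] yaw [ 1.7977e+02 -5.0000e-01  4.0000e-02] w 64.1 F [-0.1 -0.7  1.2]
450,-263,150,0 -> [-162.    -6.1    1.4] [ 0.23 -0.5   0.04]
470,0,150,0 -> [-141.8 -269.1    0.5] [ 0.23 -0.5   0.04]
446,144,150,0 -> [-1.657e+02 -4.131e+02 -3.000e-01] [ 0.23 -0.5   0.04]
8421 ((609.4683837890625, -264.832763671875), (85.29956817626953, 40.066078186035156), 89.76077270507812) 34.50403298245362
```

View pics/w3.png

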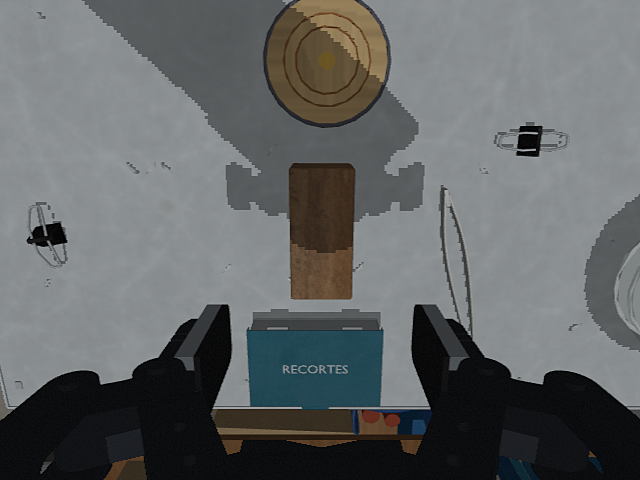

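The block lies at (609,-265), between the turntable (327,62) and the tin (315,365), and the clips and tweezers look undisturbed. The brush is next.

```bash
python3 go.py 470,-250,150,84 453,-66,110,84
```

```text
t 7.12 pos [ 608.4 -266.4  146.4] yaw [-1.7994e+02  8.0000e-02  5.0000e-02] w 64.0 F [-0.3  0.8 -0.6]
470,-250,150,84 -> [-138.4  -16.6   -3.4] [-1.100e-01  2.000e-02 -8.395e+01]
453,-66,110,84 -> [-155.2 -200.6   36.8] [-1.100e-01  2.000e-02 -8.395e+01]
```

>>> arm_command(
  rows=[
    [[-138, -17, 0, 0, 0, -84], [-138, -17, 0, 0, 0, -84], [-138, -17, 0, 0, 0, -84], [-138, -17, 0, 0, 0, -84], [-155, -200, 37, 0, 0, -84], [-155, -200, 37, 0, 0, -84], [-155, -200, 37, 0, 0, -84], [-155, -200, 37, 0, 0, -84], [-155, -200, 37, 0, 0, -84], [-155, -200, 37, 0, 0, -84], [-155, -200, 37, 0, 0, -84], [-155, -200, 37, 0, 0, -84], [-155, -200, 37, 0, 0, -84], [-155, -200, 37, 0, 0, -84], [-155, -200, 37, 0, 0, -84]],
  ],
  claw=0,
)

```text
clock: 8.37
eef_pos: [453.2, -67.3, 109.6]
tool_rot: [-3.14, -0.0, 1.464]
force: [-0.2, 0.5, 0.1]
width: 42.9
```

```bash
python3 go.py 453,-66,3,84; python3 - <<'E'
from cell import get_image
from h import *
im=get_image("wrist");cv2.imwrite("pics/w4.png",im["pixels"][:,:,::-1]);np.savez("w4.npz",**im)
p=world(im);z=np.nan_to_num(p[...,2]);m=(z>4)&(z<15)&(abs(p[...,0]-453)<90)&(abs(p[...,1]+66)<25)
q=p[m][:,:2].astype(np.float32);print(len(q),cv2.minAreaRect(q),np.median(p[m][:,2]))
E
```

```text
t 8.37 pos [453.2 -67.3 109.6] yaw [-1.7989e+02 -1.0000e-02  8.3890e+01] w 42.9 F [-0.2  0.5  0.1]
453,-66,3,84 -> [  1.2  -0.2 106.6] [-0.11 -0.01 -0.11]
2763 ((461.0612487792969, -66.82791137695312), (160.98077392578125, 49.70732879638672), 0.6415896415710449) 7.569706386570942
```

View pics/w4.png

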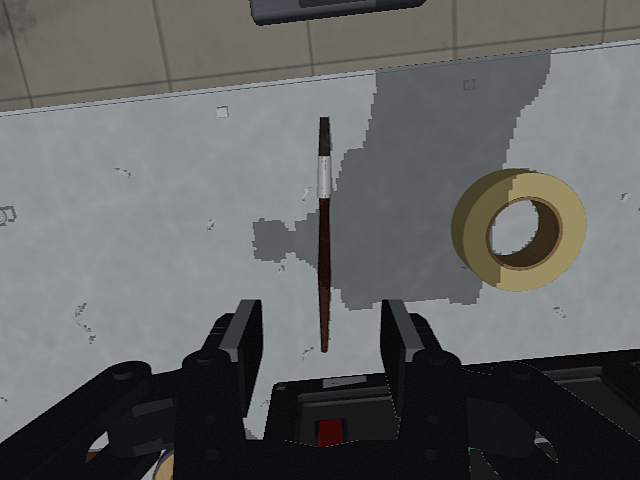

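```bash
python3 - <<'E'
from h import *
im=dict(np.load("w4.npz"))
q=planepix(im,[[324.5,117],[324,352]],5);print(q,q.mean(0),np.linalg.norm(q[0]-q[1]))
p=world(im);z=np.nan_to_num(p[...,2]);m=(z>20)&(z<28)&(abs(p[...,0]-453)<60)&(abs(p[...,1]-46)<45)
q=p[m][:,:2].astype(np.float32);print("tape",cv2.minEnclosingCircle(q),cv2.minAreaRect(q))
E
```

```text
[[380.67218469 -56.97694499   5.        ]
 [526.67034345 -72.49782448   5.        ]] [453.67126407 -64.73738474   5.        ] 146.82084341389972
tape ((454.1519470214844, 46.483421325683594), 34.57413864135742) ((454.2957458496094, 46.2794303894043), (68.2457046508789, 67.65446472167969), 30.101268768310547)
```

>>> arm_command(
  rows=[
    [[1.5, 0, 80, 0, 0, 0], [1.5, 0, 80, 0, 0, 0], [1.5, 0, 95, 0, 0, 0], [1.5, 0, 103, 0, 0, 0], [1.5, 0, 106, 0, 0, 0], [1.5, 0, 106, 0, 0, 0], [1.5, 0, 106, 0, 0, 0]],
  ],
)

```text
clock: 9.0
eef_pos: [453.4, -65.9, 3.3]
tool_rot: [-3.14, -0.0, 1.465]
force: [-1.2, -0.3, -0.3]
width: 42.5
```

>>> arm_command(
  rows=[
    [[0, 0, 0, 0, 0, 0], [0, 0, 0, 0, 0, 0], [0, 0, 0, 0, 0, 0], [0, 0, 0, 0, 0, 0], [0, 0, 0, 0, 0, 0], [0, 0, 0, 0, 0, 0], [0, 0, 0, 0, 0, 0], [0, 0, 0, 0, 0, 0], [0, 0, 0, 0, 0, 0], [0, 0, 0, 0, 0, 0]],
  ],
  claw=-1,
)

```text
clock: 9.83
eef_pos: [454.3, -65.8, 4.8]
tool_rot: [3.141, 0.0, 1.467]
force: [-1.3, 0.0, 6.2]
width: 5.5
```

```bash
python3 go.py 453,-66,150,84 460,-265,150,90 608,-264,100,90
```

```text
t 9.83 pos [454.3 -65.8   4.8] yaw [1.7996e+02 2.0000e-02 8.4040e+01] w 5.5 F [-1.3  0.   6.2]
453,-66,150,84 -> [  -0.4   -1.2 -145.2] [0.04 0.02 0.04]
460,-265,150,90 -> [-197.6   26.4 -145.1] [ 0.04  0.02 -5.96]
608,-264,100,90 -> [-181.2  173.5  -95. ] [ 0.04  0.02 -5.96]
```

>>> arm_command(
  rows=[
    [[0, 0, -40, 0, 0, 0], [0, 0, -80, 0, 0, 0], [0, 0, -115, 0, 0, 0], [0, 0, -145, 0, 0, 0], [0, 0, -145, 0, 0, 0], [0, 0, -145, 0, 0, 0]],
  ],
)

```text
clock: 10.33
eef_pos: [455.1, -66.1, 150.7]
tool_rot: [3.138, 0.0, 1.466]
force: [-0.7, -0.3, -0.9]
width: 5.6
```

```bash
python3 go.py 460,-265,150,90 608,-264,100,90; python3 - <<'E'
from cell import get_image
from h import *
im=get_image("wrist");cv2.imwrite("pics/w5.png",im["pixels"][:,:,::-1]);np.savez("w5.npz",**im)
im=get_image("scene");cv2.imwrite("pics/s5.png",im["pixels"][:,:,::-1])
E
```

```text
t 10.33 pos [455.1 -66.1 150.7] yaw [1.7978e+02 2.0000e-02 8.3990e+01] w 5.6 F [-0.7 -0.3 -0.9]
460,-265,150,90 -> [-197.3   25.7    0.9] [ 0.22  0.03 -6.01]
608,-264,100,90 -> [-180.7  172.6   51.5] [ 0.22  0.03 -6.01]
```

View pics/w5.png

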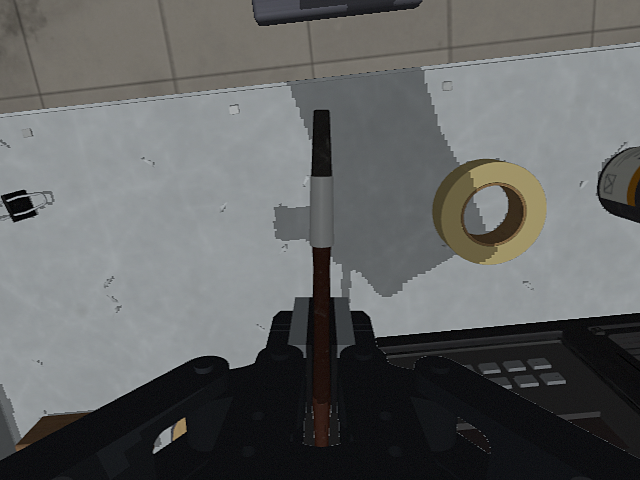

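The brush is held between the fingers, from (321,110) to (321,445). I'll check its pitch and its middle relative to the tool.

```bash
python3 - <<'E'
from h import *
im=dict(np.load("w5.npz"));p=world(im)
for v in (113,130,150,180,220,260,300,340,380,420,440):print(v,p[v,321].round(1))
E
```

```text
113 [382.5 -57.9 151.7]
130 [387.6 -58.5 153.3]
150 [393.9 -59.1 152.5]
180 [403.3 -60.1 154. ]
220 [416.2 -61.4 156. ]
260 [431.  -63.  153.2]
300 [445.7 -64.5 153.6]
340 [461.3 -66.2 154. ]
380 [477.8 -67.9 154.3]
420 [495.5 -69.7 154.2]
440 [505.5 -70.8 153.4]
```

>>> arm_command(
  rows=[
    [[-197, 26, 0, 0, 0, -6], [-197, 26, 0, 0, 0, -6], [-197, 26, 0, 0, 0, -6], [-197, 26, 0, 0, 0, -6], [-197, 26, 0, 0, 0, -6], [-197, 26, 0, 0, 0, -6], [-181, 174, 30, 0, 0, -6], [-181, 174, 50, 0, 0, -6], [-181, 174, 50, 0, 0, -6], [-181, 174, 50, 0, 0, -6], [-181, 174, 70, 0, 0, -6], [-181, 174, 70, 0, 0, -6], [-181, 174, 70, 0, 0, -6], [-181, 174, 70, 0, 0, -6]],
  ],
)

```text
clock: 11.6
eef_pos: [607.1, -263.5, 78.6]
tool_rot: [-3.139, -0.0, 1.572]
force: [-0.5, -0.7, 0.5]
width: 5.4
```

```bash
python3 go.py 609,-264.5,40,90; python3 - <<'E'
from cell import get_image
from h import *
im=get_image("wrist");cv2.imwrite("pics/w6.png",im["pixels"][:,:,::-1])
p=world(im);z=np.nan_to_num(p[...,2]);m=(z>30)&(z<39)&(abs(p[...,0]-608)<60)&(abs(p[...,1]+263)<60)
q=p[m][:,:2].astype(np.float32);print(len(q),cv2.minAreaRect(q),np.median(p[m][:,2]))
E
```

```text
t 11.6 pos [ 607.1 -263.5   78.6] yaw [-1.7986e+02 -2.0000e-02  9.0070e+01] w 5.4 F [-0.5 -0.7  0.5]
609,-264.5,40,90 -> [-1.   2.  38.6] [-0.14 -0.02  0.07]
11833 ((608.9041137695312, -264.5626525878906), (85.24600219726562, 40.51496887207031), 89.9607162475586) 34.530791902571565
```

View pics/w6.png

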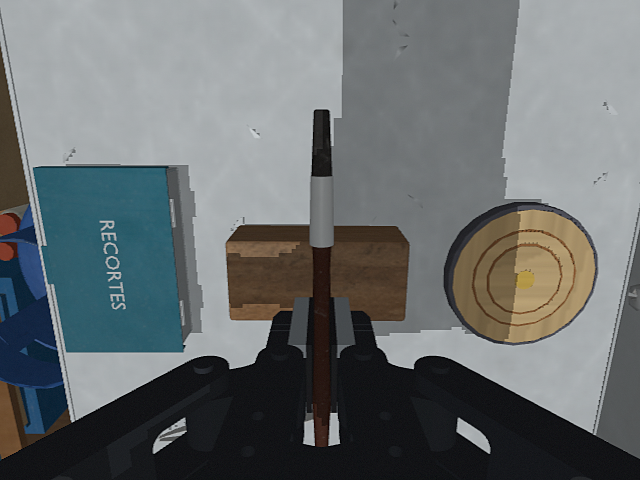

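The brush hangs over the middle of the block, whose top spans (228–408, 240–320), and sits square to it. I'll lower it until it makes light contact.

>>> arm_command(
  rows=[
    [[-1, 2, 30, 0, 0, 0], [-1, 2, 35, 0, 0, 0], [-1, 2, 37, 0, 0, 0], [-1, 2, 38, 0, 0, 0], [-1, 2, 38.5, 0, 0, 0], [-1, 2, 38.5, 0, 0, 0]],
  ],
)

```text
clock: 12.15
eef_pos: [610.9, -265.0, 42.0]
tool_rot: [3.14, 0.0, 1.571]
force: [0.2, -0.1, 0.5]
width: 5.8
```

>>> arm_command(
  rows=[
    [[0, 0, 0.5, 0, 0, 0], [0, 0, 0.5, 0, 0, 0], [0, 0, 0.5, 0, 0, 0]],
  ],
)

```text
clock: 12.4
eef_pos: [610.6, -264.9, 40.7]
tool_rot: [3.141, 0.0, 1.572]
force: [0.3, -0.2, -0.3]
width: 5.8
```

```bash
python3 go.py 609,-264.5,39,90; python3 - <<'E'
from cell import get_image
from h import *
im=get_image("scene");cv2.imwrite("pics/s7.png",cv2.resize(im["pixels"][180:340,300:500],None,fx=4,fy=3.75)[:,:,::-1])
im=get_image("wrist");p=world(im)
for v in (120,150,180,230,260,300,340,380,420,440):print(v,p[v,321].round(1))
E
python3 go.py 609,-264.5,39,90
```

```text
t 12.4 pos [ 610.6 -264.9   40.7] yaw [1.7997e+02 1.0000e-02 9.0040e+01] w 5.8 F [ 0.3 -0.2 -0.3]
609,-264.5,39,90 -> [ 0.4 -1.6  1.7] [0.03 0.01 0.04]
120 [ 539.6 -264.3   41.1]
150 [ 549.  -264.3   41. ]
180 [ 558.4 -264.3   43.8]
230 [ 575.2 -264.3   44.5]
260 [ 585.9 -264.2   44. ]
300 [ 601.6 -264.2   42.2]
340 [ 616.1 -264.2   44.9]
380 [ 633.3 -264.2   44.1]
420 [ 651.2 -264.1   43.9]
440 [ 660.8 -264.1   43.5]
t 12.5 pos [ 610.5 -264.8   40.5] yaw [1.7999e+02 1.0000e-02 9.0040e+01] w 5.2 F [-0.6 -0.1 -0.3]
609,-264.5,39,90 -> [ 0.3 -1.5  1.5] [0.01 0.01 0.04]
```

View pics/s7.png

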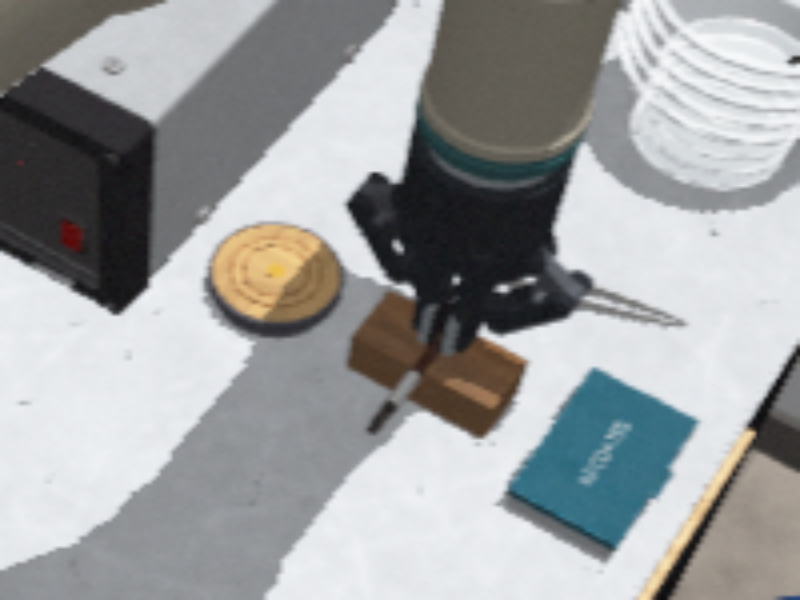

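>>> arm_command(
  rows=[
    [[0, -1.5, 0.5, 0, 0, 0], [0, -1.5, 1, 0, 0, 0], [0, -1.5, 1.5, 0, 0, 0], [0, -1.5, 1.5, 0, 0, 0]],
  ],
)

```text
clock: 12.83
eef_pos: [608.6, -264.8, 38.9]
tool_rot: [-3.141, 0.0, 1.572]
force: [-0.7, 0.6, 2.0]
width: 5.3
```

>>> arm_command(
  rows=[
    [[0, 0, 0, 0, 0, 0], [0, 0, 0, 0, 0, 0], [0, 0, 0, 0, 0, 0], [0, 0, 0, 0, 0, 0], [0, 0, 0, 0, 0, 0], [0, 0, 0, 0, 0, 0], [0, 0, -10, 0, 0, 0], [0, 0, -30, 0, 0, 0], [0, 0, -70, 0, 0, 0], [0, 0, -110, 0, 0, 0], [0, 0, -110, 0, 0, 0], [0, 0, -110, 0, 0, 0]],
  ],
  claw=-0.3,
)

```text
clock: 13.83
eef_pos: [611.0, -265.2, 152.7]
tool_rot: [3.135, 0.002, 1.571]
force: [0.5, 0.8, -0.0]
width: 29.7
```

```bash
python3 go.py 450,-250,150,45 446,144,150,30; python3 - <<'E'
from cell import get_image
from h import *
im=get_image("wrist");cv2.imwrite("pics/w8.png",im["pixels"][:,:,::-1]);np.savez("w8.npz",**im)
E
```

```text
t 13.83 pos [ 611.  -265.2  152.7] yaw [1.7965e+02 1.3000e-01 9.0040e+01] w 29.7 F [ 0.5  0.8 -0. ]
450,-250,150,45 -> [  15.3 -161.     1.6] [ 3.900e-01 -2.000e-02  4.504e+01]
446,144,150,30 -> [ 409.3 -164.8    0.7] [ 0.39 -0.07 60.04]
```

View pics/w8.png

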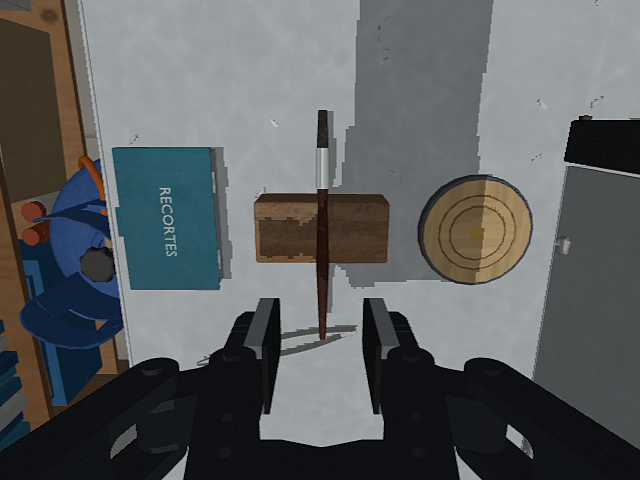

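The brush lies squarely across the block, from (322,110) to (323,340). Next is the jar, gripped at yaw 135 to keep the camera and body clear of the instrument when placing.

```bash
python3 go.py 450,-250,150,135 446,144,120,135; python3 -c "
from cell import sensors;print(sensors.read_state()['qpos'].round(2))"
```

```text
t 13.88 pos [ 609.3 -265.1  150.4] yaw [1.7989e+02 7.0000e-02 9.0040e+01] w 30.1 F [ 0.2 -0.3 -0.2]
450,-250,150,135 -> [  15.2 -159.3    0. ] [  0.08   0.11 -44.96]
446,144,120,135 -> [ 409.2 -163.1   29.6] [  0.08   0.11 -44.96]
[ 0.7   0.8  -0.6   1.54  0.52  0.96  1.51]
```

>>> arm_command(
  rows=[
    [[15, -159, 0, 0, 0, -45], [15, -159, 0, 0, 0, -45], [15, -159, 0, 0, 0, -45], [15, -159, 0, 0, 0, -45], [15, -159, 0, 0, 0, -45], [409, -163, 30, 0, 0, -45], [409, -163, 30, 0, 0, -45], [409, -163, 30, 0, 0, -45], [409, -163, 30, 0, 0, -45], [409, -163, 30, 0, 0, -45], [409, -163, 30, 0, 0, -45], [409, -163, 30, 0, 0, -45], [409, -163, 30, 0, 0, -45], [409, -163, 30, 0, 0, -45], [409, -163, 30, 0, 0, -45], [409, -163, 30, 0, 0, -45], [409, -163, 30, 0, 0, -45], [409, -163, 30, 0, 0, -45]],
  ],
  claw=1,
)

```text
clock: 15.38
eef_pos: [444.7, 142.6, 118.0]
tool_rot: [-3.139, -0.0, 2.356]
force: [-0.0, 0.4, -0.5]
width: 85.5
```

```bash
python3 go.py 446,144,12,135; python3 - <<'E'
from cell import get_image
from h import *
im=get_image("wrist");cv2.imwrite("pics/w9.png",im["pixels"][:,:,::-1])
p=world(im);z=np.nan_to_num(p[...,2]);m=(z>60)&(z<72)&(np.hypot(p[...,0]-446,p[...,1]-144)<40)
q=p[m][:,:2].astype(np.float32);print("jar",len(q),cv2.minEnclosingCircle(q),cv2.minAreaRect(q))
E
```

```text
t 15.38 pos [444.7 142.6 118. ] yaw [-1.7983e+02 -2.0000e-02  1.3502e+02] w 85.5 F [-0.   0.4 -0.5]
446,144,12,135 -> [  0.    2.2 105.9] [-0.17 -0.02  0.02]
jar 5569 ((446.2945251464844, 147.55252075195312), 21.573184967041016) ((446.06585693359375, 147.09364318847656), (42.040382385253906, 41.776824951171875), 29.911521911621094)
```

View pics/w9.png

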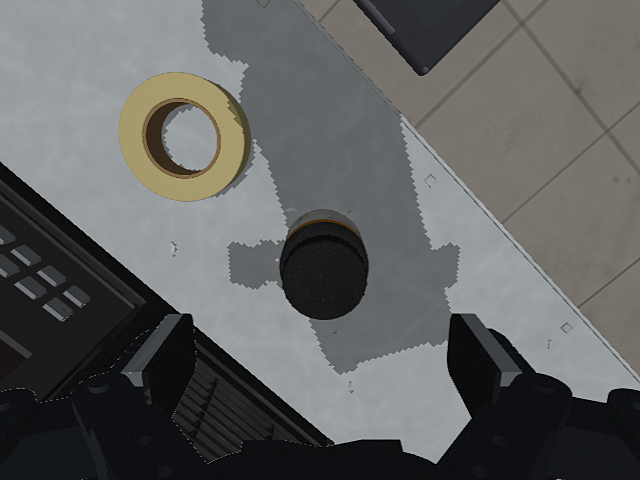

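The wrist view shows the jar cap centred at about (324,275) between the open fingers, with the tape at (185,137). I'll go down on it.

>>> arm_command(
  rows=[
    [[1, 3, 60, 0, 0, 0], [1, 3, 60, 0, 0, 0], [1, 3, 90, 0, 0, 0], [1, 3, 106, 0, 0, 0], [1, 3, 106, 0, 0, 0], [1, 3, 106, 0, 0, 0], [1, 3, 106, 0, 0, 0]],
  ],
)

```text
clock: 16.02
eef_pos: [447.4, 146.3, 13.5]
tool_rot: [3.141, 0.0, 2.356]
force: [0.2, -1.2, 1.0]
width: 85.3
```

>>> arm_command(
  rows=[
    [[0, 0, 0, 0, 0, 0], [0, 0, 0, 0, 0, 0], [0, 0, 0, 0, 0, 0], [0, 0, 0, 0, 0, 0], [0, 0, 0, 0, 0, 0], [0, 0, 0, 0, 0, 0], [0, 0, 0, 0, 0, 0], [0, 0, 0, 0, 0, 0], [0, 0, 0, 0, 0, 0], [0, 0, 0, 0, 0, 0]],
  ],
  claw=-1,
)

```text
clock: 16.85
eef_pos: [447.5, 146.9, 13.9]
tool_rot: [3.14, 0.001, 2.357]
force: [-1.7, -1.8, 8.9]
width: 45.8
```

```bash
python3 go.py 446,0,100,135 470,-163,100,135 508,-163,100,135
```

```text
t 16.85 pos [447.5 146.9  13.9] yaw [1.7993e+02 8.0000e-02 1.3504e+02] w 45.8 F [-1.7 -1.8  8.9]
446,0,100,135 -> [-102.8 -104.9  -86.1] [0.07 0.08 0.04]
470,-163,100,135 -> [-235.  -203.3  -86. ] [0.07 0.08 0.04]
508,-163,100,135 -> [-261.9 -176.5  -85.9] [0.07 0.08 0.04]
```

>>> arm_command(
  rows=[
    [[0, 0, -20, 0, 0, 0], [0, 0, -50, 0, 0, 0], [0, 0, -80, 0, 0, 0], [0, 0, -86, 0, 0, 0], [-20, -18, -86, 0, 0, 0], [-40, -35, -86, 0, 0, 0], [-60, -52, -86, 0, 0, 0], [-80, -70, -86, 0, 0, 0], [-100, -87, -86, 0, 0, 0], [-120, -104, -86, 0, 0, 0], [-140, -121, -86, 0, 0, 0], [-160, -138, -86, 0, 0, 0], [-180, -156, -86, 0, 0, 0], [-200, -173, -86, 0, 0, 0], [-220, -190, -86, 0, 0, 0], [-230, -200, -86, 0, 0, 0], [-235, -203, -86, 0, 0, 0], [-235, -203, -86, 0, 0, 0], [-235, -203, -86, 0, 0, 0]],
  ],
)

```text
clock: 18.43
eef_pos: [469.8, -161.8, 98.7]
tool_rot: [3.141, -0.001, 2.357]
force: [-0.4, -0.5, -0.2]
width: 45.9
```

```bash
python3 go.py 508,-163,100,135 508,-163,15,135; python3 - <<'E'
from cell import get_image
from h import *
im=get_image("wrist");cv2.imwrite("pics/w10.png",im["pixels"][:,:,::-1])
p=world(im);z=np.nan_to_num(p[...,2]);m=(z>145)&(z<162)&(np.hypot(p[...,0]-470,p[...,1]+163)<40)
q=p[m][:,:2].astype(np.float32);print("jar",len(q),cv2.minEnclosingCircle(q),np.median(z[m]))
im=get_image("scene");cv2.imwrite("pics/s10.png",im["pixels"][:,:,::-1])
E
```

```text
t 18.43 pos [ 469.8 -161.8   98.7] yaw [ 1.7996e+02 -3.0000e-02  1.3507e+02] w 45.9 F [-0.4 -0.5 -0.2]
508,-163,100,135 -> [-27.9  26.1  -1.3] [ 0.04 -0.03  0.07]
508,-163,15,135 -> [-27.9  26.   83.7] [ 0.04 -0.03  0.07]
jar 22311 ((470.01007080078125, -162.98973083496094), 39.99544906616211) 151.5892411773247
```

View pics/s10.png

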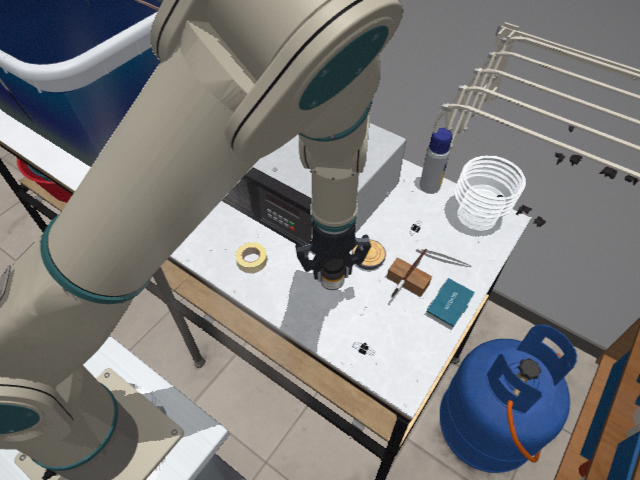

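View pics/w10.png

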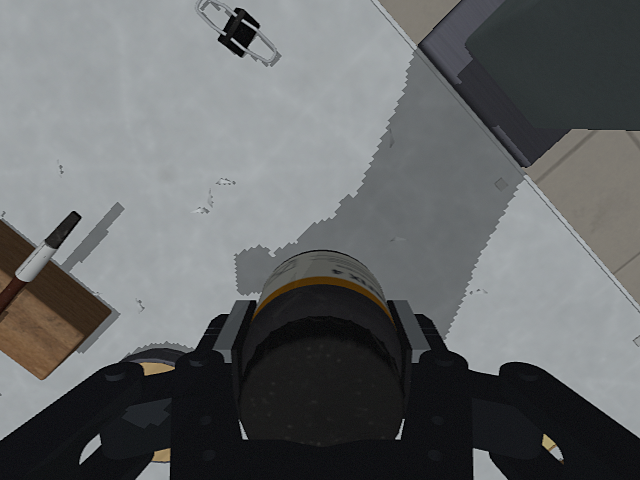

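The scene view shows the jar upright in the gripper. The wrist view shows the front clip at (238,30) and the brush and block at the lower left, all undisturbed. I'll move forward and down.

>>> arm_command(
  rows=[
    [[-14, 14, 0, 0, 0, 0], [-28, 29, 0, 0, 0, 0], [-28, 29, 20, 0, 0, 0], [-28, 29, 40, 0, 0, 0], [-28, 29, 60, 0, 0, 0], [-28, 29, 70, 0, 0, 0], [-28, 29, 76, 0, 0, 0], [-28, 29, 80, 0, 0, 0], [-28, 29, 82, 0, 0, 0], [-28, 29, 82, 0, 0, 0]],
  ],
)

```text
clock: 19.37
eef_pos: [510.5, -161.8, 17.1]
tool_rot: [3.141, 0.0, 2.357]
force: [0.6, -0.8, 0.1]
width: 45.9
```

```bash
python3 go.py 510,-161,14,135; python3 - <<'E'
from cell import get_image
from h import *
im=get_image("scene");cv2.imwrite("pics/s11.png",cv2.resize(im["pixels"][180:340,260:460],None,fx=4,fy=3.75)[:,:,::-1])
E
```

```text
t 19.37 pos [ 510.5 -161.8   17.1] yaw [1.7998e+02 3.0000e-02 1.3507e+02] w 45.9 F [ 0.6 -0.8  0.1]
510,-161,14,135 -> [0.9 0.2 3.1] [0.02 0.03 0.07]
```

View pics/s11.png

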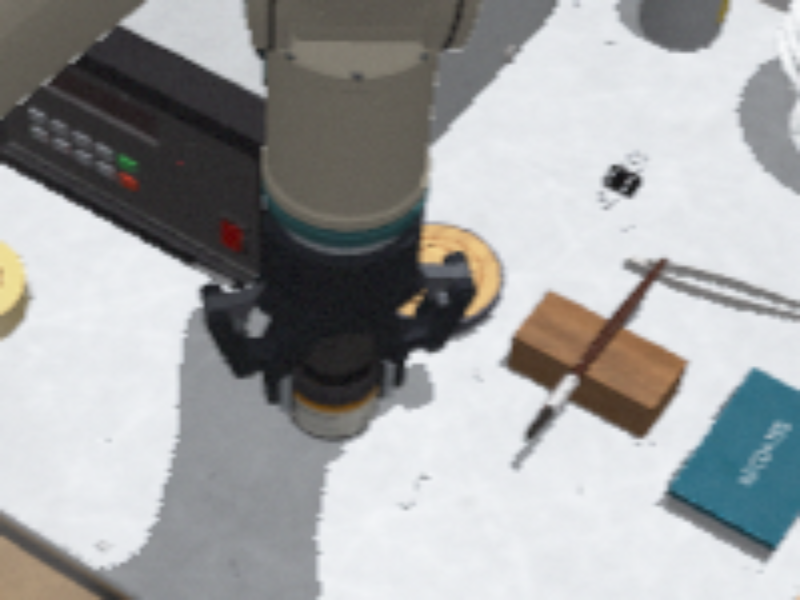

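The jar is upright and just above the bench in front of the turntable. I'll lower it the last 3 mm.

>>> arm_command(
  rows=[
    [[0, 0, 1, 0, 0, 0], [0, 0, 2, 0, 0, 0], [0, 0, 3, 0, 0, 0], [0, 0, 3, 0, 0, 0], [0, 0, 3, 0, 0, 0]],
  ],
)

```text
clock: 19.83
eef_pos: [510.3, -162.3, 14.0]
tool_rot: [3.141, 0.001, 2.357]
force: [0.8, -0.6, 1.3]
width: 45.6
```

>>> arm_command(
  rows=[
    [[0, 0, 0.5, 0, 0, 0], [0, 0, 0.5, 0, 0, 0], [0, 0, 0.5, 0, 0, 0], [0, 0, 0.5, 0, 0, 0], [0, 0, 0.5, 0, 0, 0], [0, 0, 0.5, 0, 0, 0], [0, 0, -20, 0, 0, 0], [0, 0, -50, 0, 0, 0], [0, 0, -90, 0, 0, 0], [0, 0, -125, 0, 0, 0], [0, 0, -125, 0, 0, 0], [0, 0, -125, 0, 0, 0]],
  ],
  claw=0.5,
)

```text
clock: 20.83
eef_pos: [511.5, -162.4, 140.8]
tool_rot: [3.14, 0.004, 2.356]
force: [-0.2, -0.3, -0.7]
width: 63.8
```

```bash
python3 go.py 430,-100,140,90 454,46.5,100,90; python3 - <<'E'
from cell import get_image
from h import *
im=get_image("wrist");cv2.imwrite("pics/w12.png",im["pixels"][:,:,::-1])
p=world(im);z=np.nan_to_num(p[...,2]);m=(z>60)&(z<72)&(np.hypot(p[...,0]-510,p[...,1]+163)<45)
q=p[m][:,:2].astype(np.float32);print("jar",len(q),cv2.minEnclosingCircle(q),np.median(z[m]))
im=get_image("top");cv2.imwrite("pics/t12.png",im["pixels"][:,:,::-1])
E
```

```text
t 20.83 pos [ 511.5 -162.4  140.8] yaw [179.89   0.22 135.02] w 63.8 F [-0.2 -0.3 -0.7]
430,-100,140,90 -> [101.7 -13.4   0.4] [ 0.19  0.17 45.02]
454,46.5,100,90 -> [188.5 107.1  40.3] [ 0.19  0.17 45.02]
jar 4646 ((508.9914855957031, -161.6274871826172), 21.524826049804688) 66.72669572250517
```

View pics/w12.png

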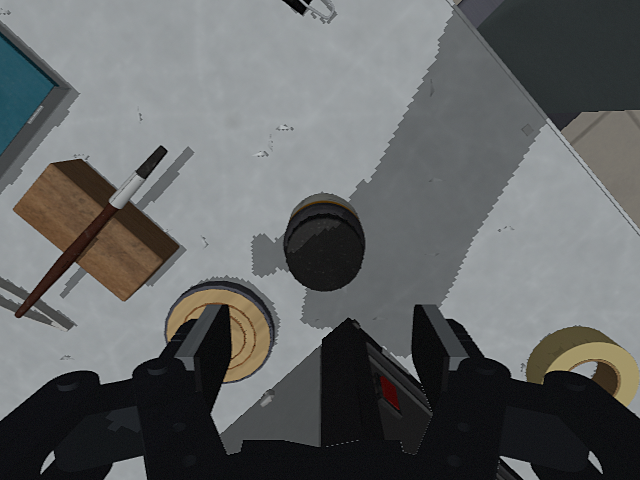

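The jar stands at (509,-162), on target. Next is the tape.

>>> arm_command(
  rows=[
    [[57, -57, 0, 0, 0, 0], [57, -57, 0, 0, 0, 0], [188, 107, 40, 0, 0, 45], [188, 107, 40, 0, 0, 45], [188, 107, 40, 0, 0, 45], [188, 107, 40, 0, 0, 45], [188, 107, 40, 0, 0, 45], [188, 107, 40, 0, 0, 45], [188, 107, 40, 0, 0, 45], [188, 107, 40, 0, 0, 45], [188, 107, 40, 0, 0, 45], [188, 107, 40, 0, 0, 45], [188, 107, 40, 0, 0, 45]],
  ],
  claw=1,
)

```text
clock: 22.02
eef_pos: [452.3, 45.2, 98.4]
tool_rot: [-3.14, 0.0, 1.571]
force: [0.3, 0.3, -1.1]
width: 85.4
```

```bash
python3 go.py 454,46.5,2,90; python3 - <<'E'
from cell import get_image
from h import *
im=get_image("wrist");cv2.imwrite("pics/w13.png",im["pixels"][:,:,::-1])
p=world(im);z=np.nan_to_num(p[...,2]);m=(z>19)&(z<29)&(np.hypot(p[...,0]-454,p[...,1]-46)<45)
q=p[m][:,:2].astype(np.float32);print("tape",len(q),cv2.minEnclosingCircle(q),np.median(z[m]))
E
```

```text
t 22.02 pos [452.3  45.2  98.4] yaw [-1.7993e+02  3.0000e-02  9.0010e+01] w 85.4 F [ 0.3  0.3 -1.1]
454,46.5,2,90 -> [ 1.4  1.8 96.4] [-0.07  0.03  0.01]
tape 8517 ((454.4240417480469, 46.4189338684082), 34.24155044555664) 24.518080580101895
```

View pics/w13.png

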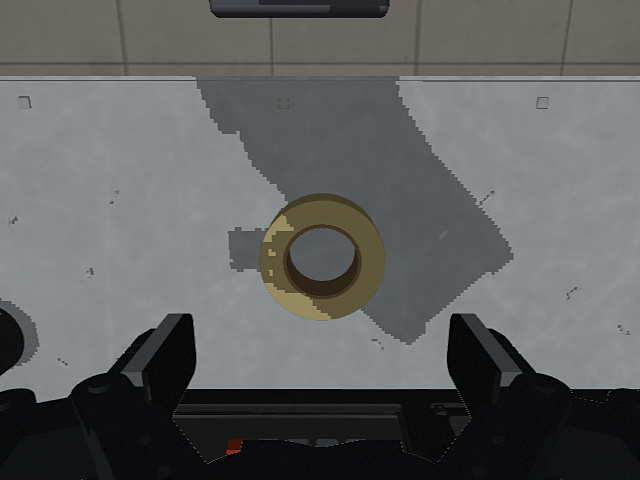

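The tape is centred between the open fingers at about (322,257). I'll descend.

>>> arm_command(
  rows=[
    [[1.4, 2, 40, 0, 0, 0], [1.4, 2, 60, 0, 0, 0], [1.4, 2, 75, 0, 0, 0], [1.4, 2, 88, 0, 0, 0], [1.4, 2, 96, 0, 0, 0], [1.4, 2, 96, 0, 0, 0], [1.4, 2, 96, 0, 0, 0]],
  ],
)

```text
clock: 22.65
eef_pos: [454.4, 47.3, 2.6]
tool_rot: [-3.141, 0.0, 1.571]
force: [0.5, -0.4, -0.2]
width: 85.6
```

>>> arm_command(
  rows=[
    [[0, 0, 0, 0, 0, 0], [0, 0, 0, 0, 0, 0], [0, 0, 0, 0, 0, 0], [0, 0, 0, 0, 0, 0], [0, 0, 0, 0, 0, 0], [0, 0, 0, 0, 0, 0], [0, 0, 0, 0, 0, 0], [0, 0, 0, 0, 0, 0], [0, 0, 0, 0, 0, 0]],
  ],
  claw=-1,
)

```text
clock: 23.4
eef_pos: [455.2, 47.4, 4.1]
tool_rot: [3.14, 0.0, 1.571]
force: [-1.4, -1.4, 7.2]
width: 65.0
```

```bash
python3 go.py 454,46.5,130,90  450,-160,130,90 482,-366,130,90
```

```text
t 23.4 pos [455.2  47.4   4.1] yaw [1.799e+02 3.000e-02 9.001e+01] w 65.0 F [-1.4 -1.4  7.2]
454,46.5,130,90 -> [  -1.    -1.  -125.9] [0.1  0.03 0.01]
450,-160,130,90 -> [-207.5   -5.  -125.8] [0.1  0.03 0.01]
482,-366,130,90 -> [-413.5   26.9 -125.7] [0.1  0.03 0.01]
```

>>> arm_command(
  rows=[
    [[0, 0, -30, 0, 0, 0], [0, 0, -65, 0, 0, 0], [0, 0, -100, 0, 0, 0], [0, 0, -126, 0, 0, 0], [-35, 0, -126, 0, 0, 0], [-70, 0, -126, 0, 0, 0], [-105, 0, -126, 0, 0, 0], [-140, 0, -126, 0, 0, 0], [-175, 0, -126, 0, 0, 0], [-210, 0, -126, 0, 0, 0], [-245, 5, -126, 0, 0, 0], [-280, 10, -126, 0, 0, 0], [-315, 15, -126, 0, 0, 0], [-350, 20, -126, 0, 0, 0], [-385, 25, -126, 0, 0, 0], [-413, 27, -126, 0, 0, 0], [-413, 27, -126, 0, 0, 0], [-413, 27, -126, 0, 0, 0], [-413, 27, -126, 0, 0, 0]],
  ],
)

```text
clock: 24.98
eef_pos: [481.7, -364.2, 129.1]
tool_rot: [3.142, -0.001, 1.572]
force: [0.5, 0.8, 0.3]
width: 64.6
```

```bash
python3 go.py 483,-366,5,90; python3 - <<'E'
from cell import get_image
from h import *
im=get_image("wrist");cv2.imwrite("pics/w14.png",im["pixels"][:,:,::-1])
p=world(im);z=np.nan_to_num(p[...,2])
m=(z>17)&(z<28)&(p[...,1]<-325)&(p[...,0]>530);q=p[m][:,:2].astype(np.float32)
print(cv2.minAreaRect(q),np.percentile(q,[0.5,99.5],axis=0))
im=get_image("top");cv2.imwrite("pics/t14.png",im["pixels"][:,:,::-1])
E
python3 go.py
```

```text
t 24.98 pos [ 481.7 -364.2  129.1] yaw [ 1.800e+02 -5.000e-02  9.006e+01] w 64.6 F [0.5 0.8 0.3]
483,-366,5,90 -> [ -1.9   1.3 124.1] [ 0.   -0.05  0.06]
((592.8976440429688, -368.7327575683594), (76.78900909423828, 64.33472442626953), 6.206026077270508) [[ 556.14529541 -397.84686279]
 [ 630.20186768 -334.6191748 ]]
t 25.08 pos [ 482.1 -363.4  129.2] yaw [ 1.800e+02 -4.000e-02  9.018e+01] w 64.8 F [ 0.5  0.5 -0.9]
```

View pics/w14.png

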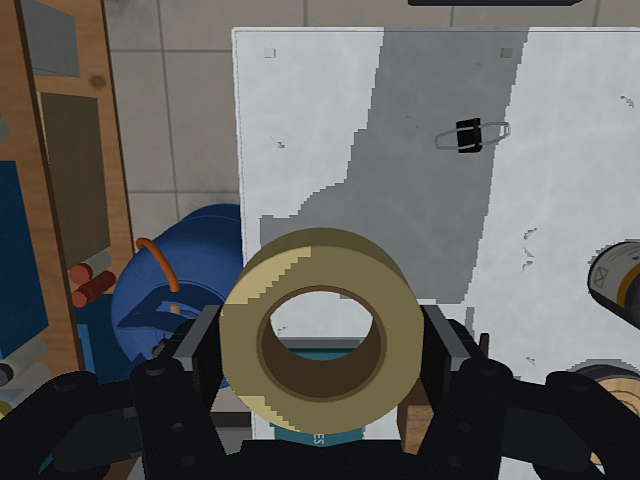

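The tape is held flat. The front clip at (470,135) is clear of the target, and the tin edge is visible at (320,345). I'll lower it.

>>> arm_command(
  rows=[
    [[-2.5, 1, 40, 0, 0, 0], [-2.5, 1, 75, 0, 0, 0], [-2.5, 1, 100, 0, 0, 0], [-2.5, 1, 112, 0, 0, 0], [-2.5, 1, 118, 0, 0, 0], [-2.5, 1, 121, 0, 0, 0], [-2.5, 1, 122, 0, 0, 0], [-2.5, 1, 122, 0, 0, 0]],
  ],
)

```text
clock: 25.75
eef_pos: [484.1, -367.8, 8.1]
tool_rot: [3.14, 0.001, 1.572]
force: [-0.7, -0.9, -1.3]
width: 64.8
```

```bash
python3 go.py 483,-366,4,90
```

```text
t 25.75 pos [ 484.1 -367.8    8.1] yaw [1.7989e+02 6.0000e-02 9.0060e+01] w 64.8 F [-0.7 -0.9 -1.3]
483,-366,4,90 -> [ 1.8 -1.1  4.1] [0.11 0.06 0.06]
```

>>> arm_command(
  rows=[
    [[1, -0.5, 1, 0, 0, 0], [1, -0.5, 2, 0, 0, 0], [1, -0.5, 3.5, 0, 0, 0], [1, -0.5, 3.5, 0, 0, 0]],
  ],
)

```text
clock: 26.08
eef_pos: [482.9, -366.9, 4.2]
tool_rot: [3.141, 0.001, 1.571]
force: [-1.1, 0.6, 4.0]
width: 64.7
```

>>> arm_command(
  rows=[
    [[0, 0, 0, 0, 0, 0], [0, 0, 0, 0, 0, 0], [0, 0, 0, 0, 0, 0], [0, 0, 0, 0, 0, 0], [0, 0, 0, 0, 0, 0], [0, 0, 0, 0, 0, 0], [0, 0, -20, 0, 0, 0], [0, 0, -50, 0, 0, 0], [0, 0, -90, 0, 0, 0], [0, 0, -130, 0, 0, 0], [0, 0, -170, 0, 0, 0], [0, 0, -170, 0, 0, 0], [0, 0, -170, 0, 0, 0], [0, 0, -170, 0, 0, 0]],
  ],
  claw=1,
)

```text
clock: 27.25
eef_pos: [481.9, -366.7, 173.0]
tool_rot: [-3.141, 0.0, 1.571]
force: [-1.0, 0.1, -1.0]
width: 85.6
```

```bash
python3 go.py 400,-200,250,90; python3 - <<'E'
from cell import get_image
from h import *
im=get_image("wrist");cv2.imwrite("pics/w15.png",im["pixels"][:,:,::-1])
p=world(im);z=np.nan_to_num(p[...,2]);m=(z>19)&(z<29)&(np.hypot(p[...,0]-482,p[...,1]+366)<45)
q=p[m][:,:2].astype(np.float32);print("tape",len(q),cv2.minEnclosingCircle(q),np.median(z[m]))
E
python3 go.py
```

```text
t 27.25 pos [ 481.9 -366.7  173. ] yaw [-1.7995e+02  2.0000e-02  9.0030e+01] w 85.6 F [-1.   0.1 -1. ]
400,-200,250,90 -> [166.8 -81.9 -77. ] [-0.05  0.02  0.03]
tape 4991 ((482.2427673339844, -365.8330993652344), 34.13484191894531) 24.540296096754673
t 27.3 pos [ 481.5 -366.4  172.2] yaw [-1.7988e+02 -4.0000e-02  9.0040e+01] w 85.6 F [-0.9 -0.1  0.7]
```

View pics/w15.png

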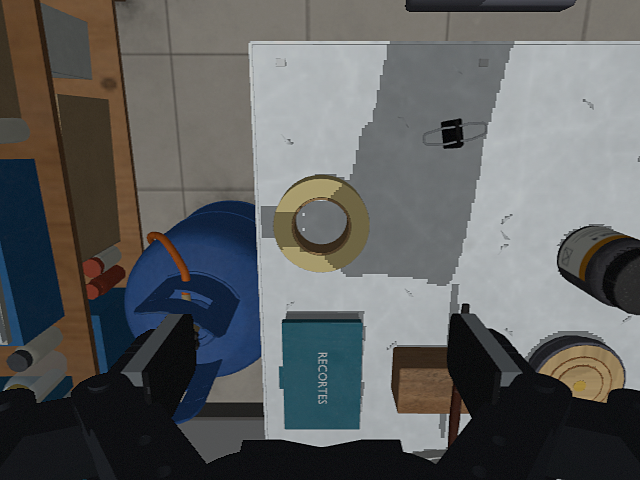

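The tape lies flat at (482,-366) in front of the tin. I'll move the arm out of view for a last check from above.

>>> arm_command(
  rows=[
    [[0, 0, -100, 0, 0, 0], [0, 0, -100, 0, 0, 0], [0, 0, -100, 0, 0, 0], [566, -50, -100, 0, 0, 0], [566, -50, -100, 0, 0, 0], [566, -50, -100, 0, 0, 0], [566, -50, -100, 0, 0, 0], [566, -50, -100, 0, 0, 0], [566, -50, -100, 0, 0, 0], [566, -50, -100, 0, 0, 0], [566, -50, -100, 0, 0, 0], [566, -50, -100, 0, 0, 0], [566, -50, -100, 0, 0, 0], [566, -50, -100, 0, 0, 0], [566, -50, -100, 0, 0, 0], [566, -50, -100, 0, 0, 0], [566, -50, -100, 0, 0, 0], [566, -50, -100, 0, 0, 0], [566, -50, -100, 0, 0, 0], [566, -50, -100, 0, 0, 0]],
  ],
)

```text
clock: 28.97
eef_pos: [431.6, 198.2, 272.0]
tool_rot: [-3.139, 0.002, 1.571]
force: [-0.4, 0.4, -0.5]
width: 85.3
```

```bash
python3 - <<'E'
from cell import get_image
from h import *
im=get_image("top");cv2.imwrite("pics/t16.png",im["pixels"][:,:,::-1]);p=world(im)
for n,(x,y,rx,ry,zl,zh,h) in dict(jar=(510,-161,40,40,50,80,66),tape=(482,-366,45,45,15,35,24),block=(608,-264,19,60,28,39,34),brush=(608,-264,90,20,39,50,42),brushends=(608,-264,90,20,36,50,42),tt=(612,-161,45,45,15,28,21),tin=(604,-366,55,40,15,30,23),clipF=(418,-271,30,40,6,20,10),clipB=(749,-207,40,30,6,20,10)).items():
    m=(abs(p[...,0]-x)<rx)&(abs(p[...,1]-y)<ry)&(p[...,2]>zl)&(p[...,2]<zh)
    vs,us=np.nonzero(m)
    if len(us)<5: print(n,len(us));continue
    q=planepix(im,np.c_[us,vs],h)[:,:2].astype(np.float32);r=cv2.minAreaRect(q);print(n,len(q),np.median(p[m][:,2]).round(1),q.mean(0).round(1),np.round(r[0],1),np.round(r[1],1),round(r[2],1))
E
```

```text
jar 347 65.5 [ 508.7 -160.7] [ 509.2 -160.2] [43.7 42.8] 43.7
tape 583 23.6 [ 481.9 -365.2] [ 482.2 -365.2] [66.8 66.8] 87.3
block 636 34.1 [ 607.9 -264.4] [ 608.1 -263.9] [86.1 37.1] 89.1
brush 161 41.5 [ 604.7 -263.8] [ 607.4 -262.7] [145.1  33.3] 2.2
brushends 273 39.8 [ 602.  -263.2] [ 607.5 -263.6] [145.1  38.5] 1.4
tt 921 20.6 [ 611.5 -161.1] [ 611.8 -161.6] [74.2 72.6] 89.1
tin 1258 22.8 [ 603.8 -365.4] [ 603.9 -365.6] [67.  94.6] 89.1
clipF 54 11.5 [ 419.  -271.8] [ 419.4 -272.2] [25.8 39.9] 40.6
clipB 60 10.8 [ 745.8 -207.7] [ 739.4 -209.4] [55.3 19.6] 19.6
```

View pics/t16.png

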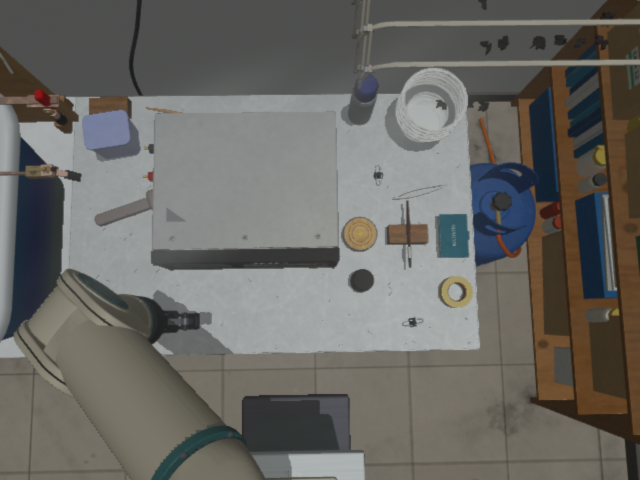

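The final top view shows the jar (362,280) in front of the turntable (360,234), the tape (456,292) in front of the tin (453,236), and the brush across the block (408,234). The clips and tweezers are where they were. I'll let it settle and hand in.

>>> arm_command(
  rows=[
    [[0, 0, 0, 0, 0, 0], [0, 0, 0, 0, 0, 0], [0, 0, 0, 0, 0, 0], [0, 0, 0, 0, 0, 0], [0, 0, 0, 0, 0, 0], [0, 0, 0, 0, 0, 0]],
  ],
)

```text
clock: 29.52
eef_pos: [432.2, 199.2, 273.4]
tool_rot: [3.141, 0.0, 1.571]
force: [-0.4, 0.2, -0.4]
width: 85.1
```

```bash
python3 -c "
from cell import order
print(order.finish_job())"
```

```text
the job is handed in; nothing more can be done
None
```

I laid out the block, brush, jar and tape as asked and handed the job in at about 29.5 s. My last checks all fell within the limits. No verdict was reported.

The final overhead picture gave these positions (x, y in mm):

| Thing | Measured | Target | Note |
|---|---|---|---|
| Block | (608, -264) | (608, -263.5) | long side left-right, about 1° off |
| Brush | about 1 mm from the block's middle | block's middle | level and square across it, about 2° off |
| Jar | (509, -161) | (510, -161) | upright |
| Tape | (482, -365) | (482, -366) | flat |

- **Disagreements:** The wrist and overhead cameras differed by up to about 3 mm, well inside the tolerances.
- **Clips and tweezers:** The front clip measured within about 1 mm of where it started. The back clip's depth measurement was noisy (centroid about 4 mm off), but it shows at the same pixels as before. I checked the tweezers only by eye, and they look unmoved.

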